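# Nest the parts pots and put on the lid

### The job

Put the watchmaker's parts pots away as one nest: leave the wide blue dish where it stands, first set the white pot in it, then the yellow cup in the white pot, and last put the yellow lid on the cup. Set each piece down rather than dropping it, so that it stands upright and fully down in the one below, and do not disturb the other things on the bench.

Things in the scene. Friction and masses are not known exactly. Their poses are not given: they have to be found in the camera images.
- dish: Wide shallow round dish, blue, loose, 0.5 kg: outside diameter 116, inside diameter 100, height 40, wall 8, floor 8 thick (all mm). Origin: centre of its underside; z up. It stands on a green mat whose top is at z = 0.003 m. It is the bottom of the nest.
- pot: Middle round pot, white, loose, about 0.2 kg: outside diameter 88 (too wide for the gripper: pinch its wall at the rim, one finger inside), inside diameter 72, height 55, wall 8, floor 8 thick (mm). Straight walls. Origin: centre of its underside; z up. Seated in the dish its rim stands 23 mm above the dish's rim.
- cup: Small tall round cup, yellow, loose, about 0.12 kg: outside diameter 60, inside diameter 44, height 70, wall 8, floor 8 thick (mm). Straight walls. Origin: centre of its underside; z up. Seated in the pot its rim stands 23 mm above the pot's rim.
- lid: Round yellow lid with a black knob, loose, about 0.06 kg (mm): boss below, diameter 34, height 8 (enters the cup's mouth); flange, diameter 60, 8 to 13 above the origin (lies on the cup's rim); upright cylindrical knob, diameter 24, 13 to 43 above the origin. It lies on its boss on the mat. Origin: centre of the boss's underside; z up. On the cup its origin is 62 above the cup's.
- loupe: Bystander: black loupe, a cone of diameter 40 and height 32 mm, loose. Origin: centre of its underside.
- jar: Bystander: amber glass jar with a steel cap, diameter 44, height 55 mm, loose. Origin: centre of its underside.
- tweezers: Bystander: steel tweezers lying flat, 130 mm long along x, 16 wide, 7 high, loose. Origin: middle of the underside.
- blower: Bystander: dark red dust-blower bulb standing upright with a thin nozzle on top, diameter 66, height 115 mm, loose. Origin: centre of its underside.
- boxes: Bystander: stack of flat clear boxes, 100 (x) by 120 (y) by 72 mm, one piece, loose. Origin: centre of its underside.
- brush: Bystander: flat brush with a wooden handle lying on the bench, 170 mm long along x, 20 high, loose. Origin: middle of the underside.
- rack: Bystander: wooden block with five upright screwdrivers, 55 (x) by 170 (y) mm, block 35 high, 122 high to the tops, fixed to the bench. Origin: centre of its underside.
Not all that is in view belongs to the job. What is shaped like the lid but purple or turquoise is not meant.

How it is judged (in metres and radians):
On the way, in this order (a step that is already met when the one before it is completed fails the run):
1. the white pot stands fully down in the blue dish, let go (horizontal distance between pot and dish below 0.01 m and z of pot in the frame of dish between 0.004 and 0.011 m and angle between each of pot, dish's own z axis and vertical below 0.06 rad and contact force between the fingers and pot below 0.05 N and linear speed of pot below 0.02 m/s), for 0.2 s.
2. the yellow cup stands fully down in the white pot in the dish, let go (horizontal distance between pot and dish below 0.01 m and z of pot in the frame of dish between 0.004 and 0.011 m and angle between each of pot, dish, cup's own z axis and vertical below 0.06 rad and horizontal distance between cup and pot below 0.01 m and z of cup in the frame of pot between 0.004 and 0.011 m and contact force between the fingers and cup below 0.05 N and linear speed of cup below 0.02 m/s), for 0.2 s.
3. the lid lies flat on the cup, let go (horizontal distance between pot and dish below 0.01 m and z of pot in the frame of dish between 0.004 and 0.011 m and angle between each of pot, dish, cup, lid's own z axis and vertical below 0.06 rad and horizontal distance between cup and pot below 0.01 m and z of cup in the frame of pot between 0.004 and 0.011 m and horizontal distance between lid and cup below 0.009 m and z of lid in the frame of cup between 0.058 and 0.065 m and contact force between the fingers and lid below 0.05 N and linear speed of lid below 0.02 m/s), for 0.2 s.
At the end, for the whole second after the job is handed in: The white pot stands in the blue dish, the yellow cup in the white pot and the lid on the cup, each centred on the one below within 10 mm (lid 9 mm), within 3 mm of fully down, upright within 0.06 rad, and all at rest. The dish has moved less than 30 mm (horizontal distance between pot and dish below 0.01 m and z of pot in the frame of dish between 0.004 and 0.011 m and angle between each of pot, dish, cup, lid's own z axis and vertical below 0.06 rad and horizontal distance between cup and pot below 0.01 m and z of cup in the frame of pot between 0.004 and 0.011 m and horizontal distance between lid and cup below 0.009 m and z of lid in the frame of cup between 0.058 and 0.065 m and linear speed of each of dish, pot, cup, lid below 0.02 m/s); the robot touches nothing.
It fails at once if the blue dish is moved more than 30 mm from where it stood (distance of dish from where it was at the start of the episode above 0.03 m).
It fails at once if the white pot, the yellow cup or the lid is dropped (falls freely by more than about 25 mm) ((linear speed of pot above 0.7 m/s and contact force between the fingers and pot below 0.05 N) or (linear speed of cup above 0.7 m/s and contact force between the fingers and cup below 0.05 N) or (linear speed of lid above 0.7 m/s and contact force between the fingers and lid below 0.05 N)).
It fails at once if a bystander (black eyeglass loupe, amber jar, tweezers, dust blower, stack of clear boxes, brush) is moved more than 25 mm or knocked over (distance of any of loupe, jar, tweezers, blower, boxes, brush from where it was at the start of the episode above 0.025 m or angle between any of loupe, jar, tweezers, blower, boxes, brush's own z axis and vertical above 0.5 rad).
It also fails if it takes over 70 s, if anything falls off the work surface, if the arm or the gripper's body presses on something with over 40 N, if the wrist force passes 120 N, or if a joint passes its speed limit or range.

### The arm

A 6-joint arm with a two-finger parallel gripper is mounted at the origin on the work surface. World frame = base frame: x ahead of the robot, y to its left, z up, the work surface at z = 0. Lengths are in mm, angles in rad, forces in N, time in s.
With the tool pointing down it reaches from about 400 to 925 mm from the base axis. Payload 3.4 kg.
Tool frame: the origin (TCP) lies on the mounting face of the last link; the fingertips stand 173 mm ahead of it and the grasp point (between the pads) lies 155 mm ahead of it; z points along the fingers, y is the line along which they close (so a half turn about z gives the same grasp; the last joint's range is limited). The gripper opens to 85 mm and grips with 20 to 120 N. Pads are 22 mm wide; open, the fingers measure 114 mm over their backs; the gripper's body (76 mm by 85 mm) begins 54 mm behind the grasp point. The pads swing forward as they close: fully open they stand 13 mm farther back than shut.
Start: joints at [1.121, 0.307, 1.506, -0, 1.328, -0.073], TCP at [211.593, 534.66, 404.705] pointing down, gripper open.
Joint ranges: [-3.12, 3.12], [-1.05, 2.28], [0.14, 2.33], [-1.42, 4.57], [0.1, 2.73], [-2.68, 2.68]. Speed limits (rad/s): [2.57, 2.57, 3.14, 3.14, 3.14, 3.14].

### API

Orientations are given as a 3x3 rotation matrix whose columns are the frame's x, y, z axes.
In Python, from rig import r gives the robot as it stands.
- The arm moves only by the shell command python3 -m inch 'ROWS' [FORCE]. ROWS is JSON, a list of rows, each a list of 7 numbers: the turn, a rotation vector about the tool's x, y, z each as a share of pi rad, from -1 to 1, then the shift along the tool's x, y, z each as a share of 0.5 m, from -1 to 1, then the opening, from 0 (shut) to 1 (fully open). In form: [[wx, wy, wz, dx, dy, dz, fingers], ...]. A call has 1 to 5 rows; each row is the pose to reach, as a shift and turn from the pose commanded when the call began, along the tool's axes at that moment, turning the shorter way round; what a row does not reach only later rows make up. A row lasts 1/8 s, in which the tool goes at most 62.5 mm and 10.7 degrees, less where a joint would pass 70% of its speed; a pose out of reach is approached as far as the arm can. A call with a number of a shift or a turn outside -1 to 1 is refused whole. A call with a gripper value outside its range is refused whole. The fingers move at their own pace and stop on an object; FORCE is the grip in N (left out, the last holds). Time passes only in rows, so rows that repeat a pose let the fingers close. It gives the time, the measured TCP pose, the force, the opening and the grip force at its end, in the units of the state.
- r.get_state(): the state, without advancing time (a new reading comes with each control period).
- r.camera(name): name is "side" or "top" or "wrist"; returns (picture, depth): 480x640x3 uint8, blue, green, red; 480x640 float32, mm along the optical axis (not along the pixel's ray), 0 where there is no reading.
- r.camera_params(name): a dict with "fov_y" (degrees; the focal length in pixels is half the picture's height over the tangent of half this angle, whatever the lens; pixels are square), "cx", "cy" (the principal point, pixels), "world_to_cam" (4x4, takes a point from world to camera coordinates). Camera axes: x right, y down, z forward; pixel columns grow to the right and rows downward; lengths in mm; the calibration is good to about 2 mm. A picture is of the moment at which its call begins: read the wrist's pose just before it. camera_params takes no time and is no camera call; for the wrist camera it gives the pose at the moment of the call.
- r.sign_off(): hands the job in; it is judged then, once.
The state is a dict: "t": time; "joint_pos": joint angles; "qvel": joint speeds; "joint_torque": joint torques, N m; "tcp_pos": TCP position; "ee_rot": TCP orientation; "contact_force": force on the tool from outside, world axes, zero at the start; "ft_torque": the same for the moment, N m; "finger_gap": finger opening in mm; "grasp_force": force on a finger pad.
Only numpy, scipy, OpenCV 4.12 (cv2) and the standard library are available. Lean on these libraries where they do the work, as an engineer would, in place of code of your own. Each camera call takes 0.05 s, during which the arm holds its last target. There are 200 camera calls.

## Working session

There is one attempt and no reset: what is moved stays moved. The work goes in short steps, Python scripts to look and compute and a shell command to move; the robot and the scene stay as the last step left them, time stands still between calls to the robot, and variables do not carry over. Pictures are saved under pics/ and viewed, at most 10 in all, crops included, and the job is handed in when it is done.

```bash
mkdir -p pics; ls
python3 - <<'E'
from rig import r
import cv2,numpy as np
s=r.get_state();print(s['t'],s['tcp_pos'],np.round(s['ee_rot'],3).tolist(),s['finger_gap'])
for n in('top','side'):
    p=r.camera_params(n);print(n,p['fov_y'],p['cx'],p['cy'],np.round(p['world_to_cam'],3).tolist())
    i,d=r.camera(n);cv2.imwrite(f'pics/{n}0.png',i);np.savez(f'{n}0.npz',i=i,d=d,M=p['world_to_cam'],f=240/np.tan(np.radians(p['fov_y']/2)),c=[p['cx'],p['cy']])
E
```

```text
pics
0.0 [211.43499162 534.34886227 403.78819824] [[-0.93, 0.368, -0.001], [0.368, 0.93, -0.002], [0.0, -0.002, -1.0]] 85.89294729791199
top 51.870867802632844 309.31547912555544 239.11347692323432 [[0.015, -1.0, -0.008, -45.246], [-0.991, -0.014, -0.132, 599.596], [0.132, 0.01, -0.991, 1171.449], [0.0, 0.0, 0.0, 1.0]]
side 55.56127668592449 325.95292236365685 232.65255915515968 [[-0.987, -0.16, 0.001, 585.746], [-0.121, 0.745, -0.656, 151.792], [0.104, -0.648, -0.755, 1035.983], [0.0, 0.0, 0.0, 1.0]]
```

View pics/top0.png

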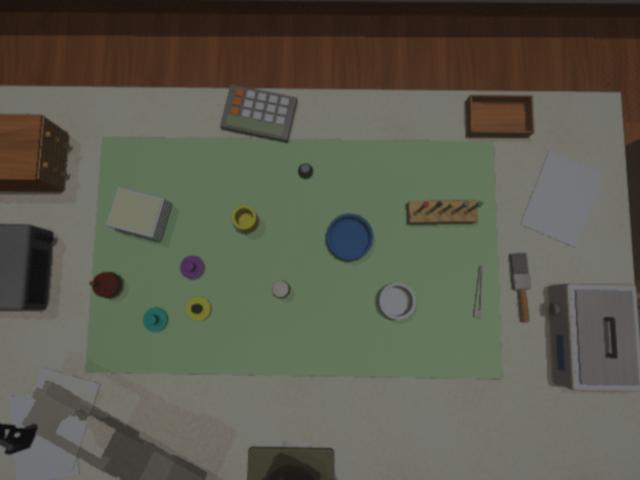

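View pics/side0.png

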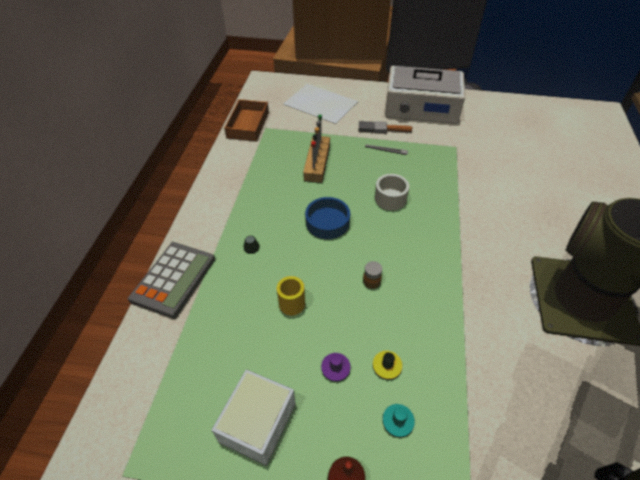

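Top view: blue dish (349,238), white pot (397,302), yellow cup (245,219). Lid candidates: yellow with black knob (198,309), purple (192,267), turquoise (155,319); white- or yellow-looking others: jar cap (281,289), pale box stack (140,213). I choose the yellow one with the black knob at (198,309) (side view: (388,364)). Next I measure and check the lid in one close crop.

```bash
cat > m.py <<'E'
import numpy as np,cv2
from scipy.optimize import least_squares
def cloud(i,d,M,f,c):
    v,u=np.mgrid[:480,:640]
    P=np.stack([(u-c[0])/f*d,(v-c[1])/f*d,d],-1)
    R,t=M[:3,:3],M[:3,3]
    W=(P-t)@R
    W[d<=0]=np.nan
    return W
def grab(r,n):
    p=r.camera_params(n);i,d=r.camera(n)
    return i,cloud(i,d,np.array(p['world_to_cam']),240/np.tan(np.radians(p['fov_y']/2)),(p['cx'],p['cy']))
def circ(W,u,v,w,zlo,zhi,Rin,Rout):
    """ring/disc centre from points near (u,v) with zlo<z<zhi: soft fit of annulus"""
    S=W[v-w:v+w,u-w:u+w].reshape(-1,3);S=S[(S[:,2]>zlo)&(S[:,2]<zhi)]
    if len(S)<8:return None
    c0=np.median(S[:,:2],0)
    def g(c):
        q=np.hypot(*(S[:,:2]-c).T)
        return np.maximum(q-Rout,0)+np.maximum(Rin-q,0)
    def h(c): # annulus violation + centring
        return np.r_[g(c),0.01*(c-c0)]
    s=least_squares(h,c0,loss='soft_l1')
    q=np.hypot(*(S[:,:2]-s.x).T)
    return np.round(s.x,1),np.round(np.median(S[:,2]),1),len(S),np.round(np.percentile(q,[3,97]),1)
E
python3 - <<'E'
from m import *
O={'dish':((349,238),(328,218),34,(36,50),50,58),'pot':((397,302),(392,192),28,(48,66),36,44),'cup':((245,219),(291,297),24,(63,82),22,30),'knob':((198,309),(388,362),20,(38,52),0,12),'flange':((198,309),(388,362),22,(11,22),12,30),'jar':((281,289),(373,275),18,(50,64),0,22),
'loupe':((306,171),(251,243),14,(5,40),0,20),'box':((140,213),(255,415),50,(64,85),0,70),'purple':((192,267),(336,366),20,(38,52),0,12)}
W={}
for n in('top','side'):
    z=np.load(n+'0.npz');W[n]=cloud(z['i'],z['d'],z['M'],z['f'],z['c'])
    for v,u in((340,300),(180,450)) if n=='top' else ((320,430),(150,280)):print('mat',n,W[n][v,u].round(1))
    for k,(a,b,w,(lo,hi),ri,ro) in O.items():
        u,v=a if n=='top' else b
        print(n,k,circ(W[n],u,v,w,lo,hi,ri,ro))
for v,u in((209,415),(209,470),(285,108)):print(W['top'][v,u].round(1))
z=np.load('side0.npz')['i'][300:460,290:450];cv2.imwrite('pics/lid.png',cv2.resize(z,(480,480)))
E
```

```text
mat top [354.1 -17.1   1.9]
mat top [ 764.7 -396.7   -3.7]
top dish (array([ 607.5, -135.2]), np.float64(41.9), 464, array([49.8, 57.6]))
top pot (array([ 452.7, -248.2]), np.float64(56.8), 388, array([35.8, 43.6]))
top cup (array([647.3, 121.6]), np.float64(71.5), 242, array([21.9, 29.8]))
top knob (array([427.4, 234.7]), np.float64(45.0), 82, array([ 2.1, 11.9]))
top flange (array([427.1, 235.4]), np.float64(15.1), 358, array([12.5, 29.8]))
top jar (array([476.7,  31.4]), np.float64(57.2), 214, array([ 3.3, 19.5]))
top loupe (array([777.9, -23.3]), np.float64(20.3), 253, array([ 3.7, 40.2]))
top box (array([655.9, 383.6]), np.float64(73.9), 2055, array([10.8, 69.4]))
top purple (array([528.6, 255.3]), np.float64(44.3), 79, array([ 2.3, 12.1]))
mat side [344.7 111.9   3.4]
mat side [ 800.1 -406.3    3.6]
side dish (array([ 612.6, -134. ]), np.float64(43.1), 457, array([49.2, 58.3]))
side pot (array([ 458.1, -247.2]), np.float64(57.3), 368, array([35.3, 44.5]))
side cup (array([651.9, 122.9]), np.float64(72.7), 359, array([21.8, 30. ]))
side knob (array([432.3, 235.7]), np.float64(46.3), 125, array([ 2.3, 12. ]))
side flange (array([431.6, 234.5]), np.float64(17.1), 506, array([12.3, 29.9]))
side jar (array([482.2,  33.9]), np.float64(58.5), 240, array([ 4.3, 20.6]))
side loupe (array([787.1, -25.9]), np.float64(10.9), 418, array([ 5.6, 56.7]))
side box (array([660. , 386.5]), np.float64(76.5), 4078, array([10.7, 69.8]))
side purple (array([532.9, 256.7]), np.float64(46.7), 124, array([ 2.6, 11.9]))
[ 678.9 -296.7   39.5]
[ 676.  -424.7   62.8]
[479.8 438.2  70.9]
```

View pics/lid.png

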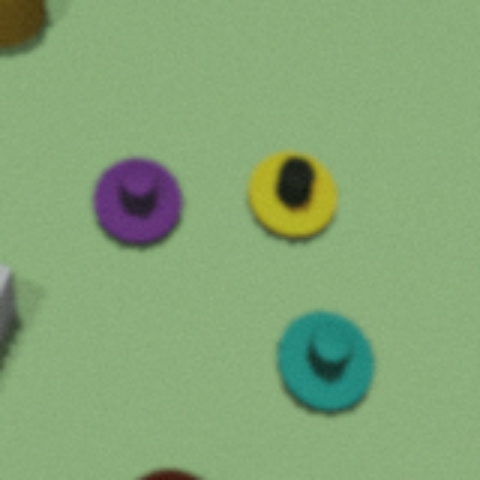

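Crop confirms it: the yellow flange with the black knob is at crop (293,195), distinct from purple (138,200) and turquoise (328,360). Both cameras agree on relative positions and known heights (rims 43, 58 and 73 mm), with about a 5 mm common x offset, so I use the mean: dish (610,-134.6), pot (455.5,-247.7), cup (649.6,122.3), lid (429.8,235).

```bash
cat > go.py <<'E'
import sys,numpy as np
from rig import r
from scipy.spatial.transform import Rotation as Ro
# go.py x y z yaw(deg: world heading of tool y) -> row for that tip-down TCP pose
def main(a):
    s=r.get_state();R=np.array(s['ee_rot']);p=np.array(s['tcp_pos'])
    y=np.radians(a[3]);Y=np.array([np.cos(y),np.sin(y),0]);Z=np.array([0,0,-1.]);X=np.cross(Y,Z)
    d=R.T@(np.array(a[:3])-p);w=Ro.from_matrix(R.T@np.c_[X,Y,Z]).as_rotvec()
    print('t',round(s['t'],2),'tcp',p.round(1),'row',np.round(w/np.pi,4),np.round(d/500,4),'mm',d.round(1),'gap',round(s['finger_gap'],1),'F',np.round(s['contact_force'],1),'q',np.round(s['joint_pos'],2))
main([float(v) for v in sys.argv[1:5]])
E
python3 -m inch '[[0,0,-0.12,-0.805,-0.572,0,0.5],[0,0,-0.12,-0.805,-0.572,0,0.5],[0,0,-0.12,-0.805,-0.572,0,0.5],[0,0,-0.12,-0.805,-0.572,0,0.5],[0,0,-0.12,-0.805,-0.572,0,0.5]]' 40; python3 go.py 455.5 -207.7 404 90
```

```text
t: 0.72
tcp_pos: [378.8, 276.9, 404.5]
ee_rot: [[-1.0, -0.001, -0.0], [-0.001, 1.0, -0.0], [0.0, -0.0, -1.0]]
contact_force: [0.8, -0.6, 0.8]
finger_gap: 42.5
grasp_force: 0.0
t 0.72 tcp [378.8 276.9 404.5] row [-0.     -0.      0.0002] [-0.1527 -0.9693  0.0011] mm [ -76.4 -484.6    0.6] gap 42.5 F [ 0.8 -0.6  0.8] q [ 0.54  0.16  1.71 -0.    1.27 -1.03]
```

```bash
python3 -m inch '[[0,0,0,-0.15,-0.3,0,0.5],[0,0,0,-0.15,-0.3,0,0.5],[0,0,0,-0.15,-0.3,0,0.5],[0,0,0,-0.15,-0.969,0,0.5],[0,0,0,-0.15,-0.969,0,0.5]]' >/dev/null;python3 -m inch '[[0,0,0,0,-0.48,0,0.5],[0,0,0,0,-0.48,0,0.5],[0,0,0,0,-0.48,0,0.5],[0,0,0,0,-0.48,0,0.5]]' >/dev/null; python3 go.py 455.5 -207.7 213 90
```

```text
t 1.85 tcp [ 452.8 -238.7  404.5] row [ 0.     -0.0001 -0.0003] [-0.0054  0.062   0.3829] mm [ -2.7  31.  191.5] gap 42.7 F [ 0.1  0.  -0.7] q [-0.57  0.22  1.63  0.    1.29 -2.14]
```

```bash
python3 -m inch '[[0,0,0,-0.005,0.062,0.16,0.5],[0,0,0,-0.005,0.062,0.16,0.5],[0,0,0,-0.005,0.062,0.16,0.5]]' >/dev/null
python3 - <<'E'
from m import *
from rig import r
for n in('wrist','top','side'):
    i,W=grab(r,n)
    if n=='wrist':
        cv2.imwrite('pics/w1.png',i);m=(abs(W[...,0]-455)<60)&(abs(W[...,1]+248)<60)&(W[...,2]>50)&(W[...,2]<66)
        v,u=np.nonzero(m);print(u.min(),u.max(),v.min(),v.max())
        W2=np.where(m[...,None],W,np.nan);print(n,circ(W2,320,240,240,50,66,36,44))
        print(np.array(r.camera_params('wrist')['world_to_cam']).round(2).tolist())
E
python3 go.py 455.5 -207.7 213 90
```

```text
178 314 179 310
wrist (array([ 453.5, -247.7]), np.float64(58.0), 4959, array([35.8, 43.4]))
[[0.0, 1.0, 0.0, 204.12], [0.97, -0.0, 0.26, -452.24], [0.26, 0.0, -0.97, 182.46], [0.0, 0.0, 0.0, 1.0]]
t 2.38 tcp [ 456.5 -205.8  325.8] row [-0.0004  0.0006  0.0002] [ 0.0025 -0.0035  0.2256] mm [  1.3  -1.8 112.8] gap 42.8 F [-0.1  1.  -0.6] q [-0.51  0.28  1.77 -0.    1.09 -2.08]
```

View pics/w1.png

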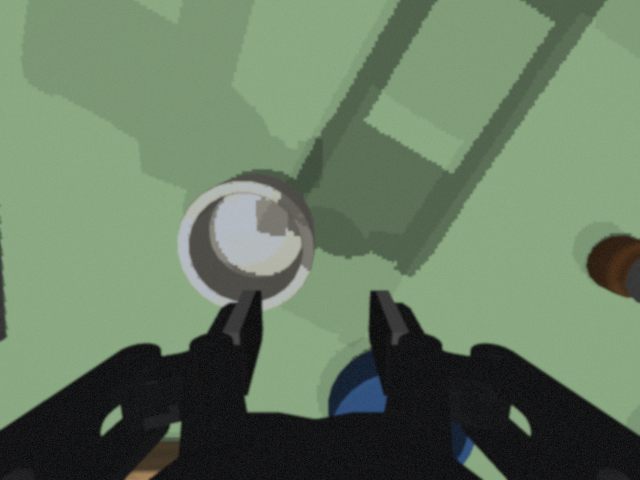

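The wrist view shows the pot rim centred at (246,244) with the fingers at (240,340) and (395,340). The fit gives (453.5,-247.7), which agrees with the fixed cameras. I descend, check, then close.

```bash
python3 -m inch '[[0,0,0,0.003,-0.0035,0.1,0.5],[0,0,0,0.003,-0.0035,0.2,0.5],[0,0,0,0.003,-0.0035,0.225,0.5],[0,0,0,0.003,-0.0035,0.225,0.5]]' >/dev/null; python3 go.py 454.5 -207.5 213 90; python3 -m inch '[[0,0,0,0,0,0,0],[0,0,0,0,0,0,0],[0,0,0,0,0,0,0],[0,0,0,0,0,0,0],[0,0,0,0,0,0,0]]' 50;  python3 go.py 454.5 -207.5 213 90
```

```text
t 2.88 tcp [ 454.9 -207.5  212.8] row [-0.0001  0.0001  0.0001] [ 0.0009 -0.0001 -0.0005] mm [ 0.4 -0.  -0.2] gap 42.6 F [-0.6  0.2 -0.8] q [-0.51  0.44  1.9  -0.    0.8  -2.08]
t: 3.5
tcp_pos: [455.3, -207.9, 214.2]
ee_rot: [[-1.0, -0.0, 0.004], [-0.001, 1.0, -0.003], [-0.004, -0.003, -1.0]]
contact_force: [0.2, -1.1, 7.1]
finger_gap: 8.5
grasp_force: 46.0
t 3.5 tcp [ 455.3 -207.9  214.2] row [-0.0009  0.0013  0.0002] [0.0016 0.0007 0.0023] mm [0.8 0.4 1.2] gap 8.5 F [ 0.2 -1.1  7.1] q [-0.51  0.43  1.9  -0.    0.8  -2.08]
```

```bash
python3 -m inch '[[0,0,0,0,0,-0.03,0],[0,0,0,0,0,-0.09,0],[0,0,0,0,0,-0.16,0],[0,0,0,-0.04,0.03,-0.18,0],[0,0,0,-0.1,0.07,-0.18,0]]' 70|grep -E "gap|force"; python3 -m inch '[[0,0,0,-0.07,0.05,0,0],[0,0,0,-0.14,0.1,0,0],[0,0,0,-0.19,0.14,0,0],[0,0,0,-0.209,0.156,0,0],[0,0,0,-0.209,0.156,0,0]]'|grep -E "gap|force"
python3 - <<'E'
from m import *
from rig import r
for n in('top','side'):
    i,W=grab(r,n);cv2.imwrite(f'pics/b_{n}.png',i)
    m=(abs(W[...,0]-610)<75)&(abs(W[...,1]+135)<75)
    h=np.histogram(W[...,2][m],bins=np.arange(0,240,8));print(n,[(int(a),int(b)) for a,b in zip(h[1],h[0]) if b>5])
    D=np.where(m[...,None],W,np.nan)
    print('dish',circ(D,320,240,240,36,50,50,58))
    print('pot',circ(D,320,240,240,140,156,36,44))
E
python3 go.py 609.5 -94.5 213 90
```

```text
contact_force: [0.1, -0.1, -1.6]
finger_gap: 7.9
grasp_force: 64.8
contact_force: [1.5, 0.4, -3.2]
finger_gap: 7.5
grasp_force: 64.9
top [(0, 520), (8, 128), (16, 14), (24, 8), (32, 44), (40, 104), (88, 39), (96, 181), (104, 17), (112, 8), (120, 15), (128, 15), (136, 35), (144, 65), (200, 9), (208, 11), (216, 20), (224, 9)]
dish (array([525.6, -83.3]), np.float64(41.7), 142, array([40.9, 76. ]))
pot (array([ 606.5, -132.8]), np.float64(144.7), 98, array([36.5, 44. ]))
side [(0, 1020), (8, 582), (16, 129), (24, 114), (32, 113), (40, 263), (88, 19), (96, 125), (104, 108), (112, 105), (120, 105), (128, 106), (136, 125), (144, 198), (152, 22), (176, 12), (192, 27), (200, 26), (208, 20), (216, 24), (224, 29)]
dish (array([ 613.1, -134.2]), np.float64(43.2), 317, array([49.7, 58.5]))
pot (array([ 610.7, -126.4]), np.float64(146.3), 277, array([33.3, 50.1]))
t 4.85 tcp [607.6 -94.5 302.1] row [-0.0001 -0.0006 -0.    ] [-4.000e-03  1.000e-04  1.781e-01] mm [-2.   0.  89.1] gap 8.0 F [-0.9  0.1 -2.3] q [-0.22  0.45  1.55 -0.    1.14 -1.79]
```

```bash
cat > pot.py <<'E'
from m import *
from rig import r
import sys
zr=float(sys.argv[1]);tag=sys.argv[2]
for n in('top','side'):
    i,W=grab(r,n);cv2.imwrite(f'pics/{tag}_{n}.png',i)
    w=i.min(-1)>np.where(n=='top',110,110)
    m=(abs(W[...,0]-610)<75)&(abs(W[...,1]+135)<75)&w
    D=np.where(m[...,None],W,np.nan)
    print(n,'pot',circ(D,320,240,240,zr-6,zr+8,36,44))
    S=W[m&(abs(W[...,2]-zr)<8)]
    A=np.c_[S[:,:2]-[610,-135],np.ones(len(S))];print('plane',np.linalg.lstsq(A,S[:,2],rcond=None)[0].round(3))
E
python3 pot.py 147 c; python3 -c "
import cv2
a=cv2.imread('pics/c_side.png')[130:290,240:420];b=cv2.imread('pics/c_top.png')[160:320,270:450]
cv2.imwrite('pics/c.png',cv2.resize(cv2.hconcat([a,b]),(800,356),interpolation=cv2.INTER_CUBIC))"
```

```text
top pot (array([ 605. , -133.1]), np.float64(145.8), 28, array([36. , 40.8]))
plane [-1.89000e-01  1.90000e-02  1.37568e+02]
side pot (array([ 609.9, -133. ]), np.float64(146.9), 122, array([35.8, 43.6]))
plane [-1.70000e-02 -3.00000e-03  1.46694e+02]
```

View pics/c.png

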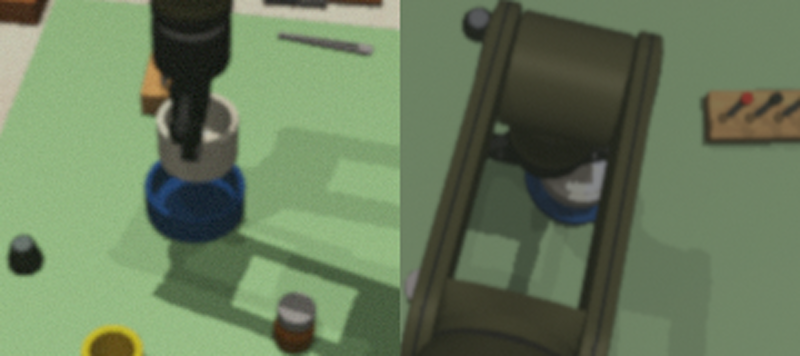

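The side crop shows the white pot held level above the dish (pot at (197,135), dish (195,200) in the crop). It is about 2.7 mm short in x and 1.5 mm off in y. I correct that and lower it.

```bash
python3 -m inch '[[0,0,0,-0.0054,-0.003,0.02,0],[0,0,0,-0.0054,-0.003,0.07,0],[0,0,0,-0.0054,-0.003,0.12,0],[0,0,0,-0.0054,-0.003,0.14,0],[0,0,0,-0.0054,-0.003,0.14,0]]'; python3 go.py 610.3 -96 221 90; python3 pot.py 77 d
```

```text
t: 5.58
tcp_pos: [611.1, -95.8, 231.3]
ee_rot: [[-1.0, 0.0, -0.002], [0.0, 1.0, 0.0], [0.002, 0.0, -1.0]]
contact_force: [0.0, 0.3, -2.0]
finger_gap: 7.9
grasp_force: 64.9
t 5.58 tcp [611.1 -95.8 231.3] row [ 0.0001 -0.0006 -0.0001] [ 0.0016 -0.0003  0.0206] mm [ 0.8 -0.2 10.3] gap 7.9 F [ 0.   0.3 -2. ] q [-0.22  0.53  1.62 -0.    0.99 -1.79]
top pot (array([ 608.4, -135.1]), np.float64(75.1), 25, array([36., 41.]))
plane [-3.3000e-01 -4.5000e-02  6.1842e+01]
side pot (array([ 614.1, -134.9]), np.float64(76.7), 113, array([35.8, 43.8]))
plane [-1.8000e-02  2.0000e-03  7.6682e+01]
```

```bash
python3 -m inch '[[0,0,0,0.002,0.001,0.007,0],[0,0,0,0.002,0.001,0.013,0],[0,0,0,0.002,0.001,0.017,0],[0,0,0,0.002,0.001,0.02,0],[0,0,0,0.002,0.001,0.02,0]]'; python3 go.py 610.3 -96 221 90
```

```text
t: 6.3
tcp_pos: [610.4, -95.0, 222.5]
ee_rot: [[-1.0, -0.0, -0.0], [-0.0, 1.0, 0.0], [0.0, 0.0, -1.0]]
contact_force: [-1.1, 0.5, -0.0]
finger_gap: 7.6
grasp_force: 65.2
t 6.3 tcp [610.4 -95.  222.5] row [ 0.     -0.      0.0001] [ 0.0002 -0.002   0.0029] mm [ 0.1 -1.   1.5] gap 7.6 F [-1.1  0.5 -0. ] q [-0.22  0.54  1.63  0.    0.97 -1.79]
```

```bash
python3 -m inch '[[0,0,0,0,0,0.0015,0],[0,0,0,0,0,0.003,0],[0,0,0,0,0,0.004,0],[0,0,0,0,0,0.004,0]]'; python3 pot.py 66 e
```

```text
t: 6.8
tcp_pos: [610.2, -94.9, 222.3]
ee_rot: [[-1.0, -0.0, 0.001], [-0.0, 1.0, -0.0], [-0.001, -0.0, -1.0]]
contact_force: [-4.0, 1.1, 12.2]
finger_gap: 7.6
grasp_force: 66.7
top pot (array([ 531.8, -128. ]), np.float64(65.3), 26, array([36.1, 42.8]))
plane [-0.217 -0.094 57.049]
side pot (array([ 613.1, -134.4]), np.float64(67.1), 111, array([35.5, 43.7]))
plane [-1.2000e-02 -5.0000e-03  6.6926e+01]
```

```bash
python3 -m inch '[[0,0,0,0,0,-0.002,0.3],[0,0,0,0,0,-0.002,0.35],[0,0,0,0,0,-0.002,0.35],[0,0,0,0,0,-0.03,0.35],[0,0,0,0,0,-0.13,0.35]]' ; python3 -m inch '[[0,0,0,0,0,-0.12,0.7],[0,0,0,0,0.12,-0.2,0.7],[0,0,0,0,0.24,-0.2,0.7],[0,0,0,0,0.3,-0.2,0.7]]' |grep force
python3 - <<'E'
from m import *
from rig import r
for n in('top','side'):
    i,W=grab(r,n);cv2.imwrite(f'pics/f_{n}.png',i)
    m=(abs(W[...,0]-610)<75)&(abs(W[...,1]+135)<75);D=np.where(m[...,None],W,np.nan)
    print(n,'dish',circ(D,320,240,240,36,50,50,58),'pot',circ(D,320,240,240,58,74,36,44))
    m=(abs(W[...,0]-650)<50)&(abs(W[...,1]-122)<50);D=np.where(m[...,None],W,np.nan)
    print(n,'cup',circ(D,320,240,240,63,82,22,30))
E
python3 go.py 649.6 122.3 300 90
```

```text
t: 7.52
tcp_pos: [609.4, -94.8, 283.4]
ee_rot: [[-1.0, -0.0, -0.007], [-0.0, 1.0, 0.002], [0.007, 0.002, -1.0]]
contact_force: [0.8, -0.4, 0.9]
finger_gap: 29.9
grasp_force: 0.0
contact_force: [0.0, -1.0, -0.2]
grasp_force: 0.0
top dish (array([ 606.9, -134.7]), np.float64(41.8), 518, array([36.3, 57.9])) pot (array([ 607.4, -134. ]), np.float64(64.8), 366, array([35.7, 43.4]))
top cup (array([599.4, 138.6]), np.float64(71.3), 34, array([22. , 30.1]))
side dish (array([ 617.2, -133.5]), np.float64(43.4), 394, array([34.2, 61.1])) pot (array([ 612.9, -132.7]), np.float64(65.5), 289, array([35.2, 44.7]))
side cup (array([652. , 123.2]), np.float64(73.1), 354, array([21.8, 29.6]))
t 8.12 tcp [610.1  58.5 386.7] row [0.0006 0.0006 0.0014] [-0.0792  0.1269  0.1737] mm [-39.6  63.4  86.9] gap 59.8 F [-0.1 -0.7 -0.2] q [ 0.03  0.37  1.45  0.    1.32 -1.55]
```

Pot seated: its rim stands 23.0 mm above the dish's rim, and it is centred within about 2 mm. Next is the cup, starting with a check from above it.

```bash
python3 -m inch '[[0,0,0,-0.06,0.1,0.08,1],[0,0,0,-0.079,0.127,0.13,1],[0,0,0,-0.079,0.127,0.13,1],[0,0,0,-0.079,0.127,0.13,1]]' |grep force
python3 - <<'E'
from m import *
from rig import r
i,W=grab(r,'wrist')
m=(abs(W[...,0]-650)<50)&(abs(W[...,1]-122)<50);D=np.where(m[...,None],W,np.nan)
print('cup',circ(D,320,240,240,66,80,22,30))
E
python3 go.py 649.6 122.3 223 90
```

```text
contact_force: [0.3, -0.1, 0.8]
grasp_force: 0.0
cup (array([648.4, 122.6]), np.float64(73.1), 3842, array([21.9, 29.4]))
t 8.68 tcp [650.1 117.3 321.6] row [-0.0001  0.0005 -0.0002] [0.0013 0.0102 0.1972] mm [ 0.6  5.1 98.6] gap 85.3 F [-0.1 -0.7 -0.7] q [ 0.11  0.49  1.43 -0.    1.22 -1.46]
```

```bash
python3 -m inch '[[0,0,0,0.002,0.0102,0.05,1],[0,0,0,0.002,0.0102,0.12,1],[0,0,0,0.002,0.0102,0.14,1],[0,0,0,0.002,0.0102,0.14,1]]' |grep force;python3 go.py 649.2 122.4 223 90
```

```text
contact_force: [-0.2, 0.2, 0.3]
grasp_force: 0.0
t 9.18 tcp [649.  122.7 250.9] row [-0.0001  0.     -0.0002] [-0.0004 -0.0007  0.0557] mm [-0.2 -0.3 27.9] gap 85.2 F [-0.2  0.2  0.3] q [ 0.12  0.56  1.5  -0.    1.08 -1.45]
```

```bash
python3 -m inch '[[0,0,0,0,-0.0005,0.03,1],[0,0,0,0,-0.0005,0.055,1],[0,0,0,0,-0.0005,0.055,1]]' |grep force;
python3 -m inch '[[0,0,0,0,0,0,0.6],[0,0,0,0,0,0,0.6],[0,0,0,0,0,0,0.6],[0,0,0,0,0,0,0.6],[0,0,0,0,0,0,0.6]]' 40;python3 go.py 649.2 122.4 223 90
```

```text
contact_force: [-0.6, 1.0, -0.0]
grasp_force: 0.0
t: 10.18
tcp_pos: [649.3, 123.3, 223.5]
ee_rot: [[-1.0, -0.0, 0.002], [-0.0, 1.0, 0.0], [-0.002, 0.0, -1.0]]
contact_force: [-0.3, -0.6, 5.5]
finger_gap: 59.0
grasp_force: 43.6
t 10.18 tcp [649.3 123.3 223.5] row [0.     0.0005 0.0001] [ 0.0003 -0.0017  0.001 ] mm [ 0.1 -0.9  0.5] gap 59.0 F [-0.3 -0.6  5.5] q [ 0.12  0.59  1.52 -0.    1.03 -1.45]
```

```bash
python3 -m inch '[[0,0,0,0,0,-0.03,0.5],[0,0,0,0,0,-0.1,0.5],[0,0,0,0,0,-0.18,0.5],[0,0,0,0.01,-0.06,-0.2,0.5],[0,0,0,0.03,-0.15,-0.2,0.5]]' 60|grep -E "gap|force"; python3 -m inch '[[0,0,0,0.01,-0.09,0,0.5],[0,0,0,0.02,-0.18,0,0.5],[0,0,0,0.04,-0.27,0,0.5],[0,0,0,0.049,-0.34,0,0.5],[0,0,0,0.049,-0.361,0,0.5]]'|grep -E "gap|force"; python3 -m inch '[[0,0,0,0,0,0,0.5]]'
cat > cup.py <<'E'
from m import *
from rig import r
import sys
zr=float(sys.argv[1]);tag=sys.argv[2]
for n in('top','side'):
    i,W=grab(r,n);cv2.imwrite(f'pics/{tag}_{n}.png',i)
    H=cv2.cvtColor(i,cv2.COLOR_BGR2HSV);y=(abs(H[...,0].astype(int)-26)<7)&(H[...,1]>120)
    m=(abs(W[...,0]-610)<75)&(abs(W[...,1]+135)<75)
    D=np.where((m&y)[...,None],W,np.nan);print(n,'cup',circ(D,320,240,240,zr-7,zr+8,22,30))
    S=D[abs(D[...,2]-zr)<7];
    if len(S)>5:print('plane',np.linalg.lstsq(np.c_[S[:,:2]-S[:,:2].mean(0),np.ones(len(S))],S[:,2],rcond=None)[0].round(3))
    w=i.min(-1)>90;D=np.where((m&w&~y)[...,None],W,np.nan);print(n,'pot',circ(D,320,240,240,60,74,36,44))
E
python3 cup.py 173 g; python3 go.py 609.7 -133.3 223 90
```

```text
contact_force: [1.2, -0.4, -1.9]
finger_gap: 58.2
grasp_force: 64.6
contact_force: [0.0, 0.5, -1.0]
finger_gap: 58.5
grasp_force: 64.7
t: 11.55
tcp_pos: [609.4, -132.5, 322.7]
ee_rot: [[-1.0, 0.001, -0.0], [0.001, 1.0, 0.001], [0.0, 0.001, -1.0]]
contact_force: [-0.2, 0.4, -1.3]
finger_gap: 58.1
grasp_force: 64.7
top cup (array([ 564.1, -116.1]), np.float64(171.4), 72, array([18.2, 35.6]))
plane [-3.50000e-02  2.00000e-02  1.71243e+02]
top pot (array([ 547.7, -184.3]), np.float64(65.8), 31, array([35.9, 44.3]))
side cup (array([ 613.7, -127.3]), np.float64(172.3), 110, array([22.2, 31.6]))
plane [-5.00000e-03 -2.10000e-02  1.71675e+02]
side pot (array([ 612.7, -133.8]), np.float64(66.9), 148, array([35.4, 44.4]))
t 11.65 tcp [ 609.5 -131.2  322.7] row [ 0.0003 -0.0001  0.0002] [-0.0004 -0.0045  0.1994] mm [-0.2 -2.2 99.7] gap 58.3 F [-0.2 -0.3 -1.1] q [-0.28  0.44  1.51  0.    1.19 -1.85]
```

```bash
cat > cyl.py <<'E'
from m import *
from rig import r
import sys
zr=float(sys.argv[1])
for n in('side','top'):
    i,W=grab(r,n)
    H=cv2.cvtColor(i,cv2.COLOR_BGR2HSV);y=(abs(H[...,0].astype(int)-26)<7)&(H[...,1]>110)
    m=y&(abs(W[...,0]-610)<75)&(abs(W[...,1]+135)<75)&(W[...,2]<zr-6)&(W[...,2]>zr-66)
    cam=-np.array(r.camera_params(n)['world_to_cam'])[:3,:3].T@np.array(r.camera_params(n)['world_to_cam'])[:3,3]
    S=W[m]
    # outer wall: below the rim, points on the camera's side
    g=lambda c:np.hypot(*(S[:,:2]-c).T)-30
    s=least_squares(g,S[:,:2].mean(0)-0.0,loss='soft_l1',f_scale=2)
    s=least_squares(g,np.array([610,-133.]),loss='soft_l1',f_scale=2)
    print(n,'cyl',s.x.round(1),len(S),np.round(np.median(abs(g(s.x))),2),S[:,2].min().round(1))
E
python3 cyl.py 172; python3 -c "
import cv2
a=cv2.imread('pics/g_side.png')[130:290,240:420];b=cv2.imread('pics/g_top.png')[160:320,270:450]
cv2.imwrite('pics/g.png',cv2.resize(cv2.hconcat([a,b]),(800,356),interpolation=cv2.INTER_CUBIC))"; python3 go.py 609.7 -133.6 223 90
```

```text
side cyl [ 613.4 -131.4] 412 0.94 106.0
top cyl [ 608.8 -130.6] 53 0.42 106.5
t 11.75 tcp [ 609.6 -130.9  322.7] row [ 0.0002 -0.0001  0.0006] [-0.0002 -0.0056  0.1993] mm [-0.1 -2.8 99.7] gap 57.9 F [-0.1 -0.9 -1.5] q [-0.28  0.44  1.51  0.    1.19 -1.85]
```

View pics/g.png

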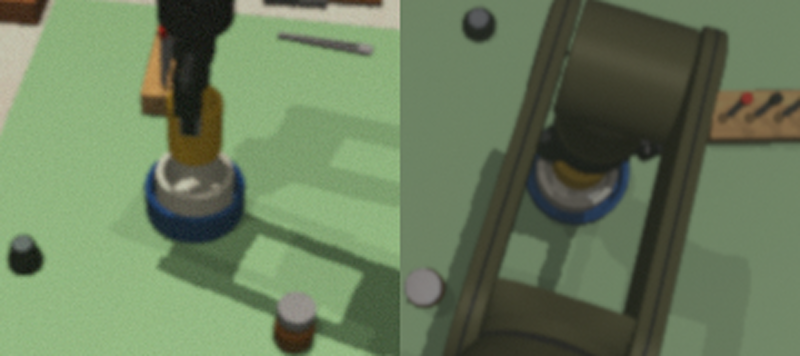

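The crop shows the cup held upright over the pot (cup at (195,130), pot (195,185) in the crop). It needs about -0.9 mm in x and -2.7 mm in y.

```bash
python3 -m inch '[[0,0,0,0.0018,-0.0054,0.01,0.5],[0,0,0,0.0018,-0.0054,0.05,0.5],[0,0,0,0.0018,-0.0054,0.1,0.5],[0,0,0,0.0018,-0.0054,0.14,0.5],[0,0,0,0.0018,-0.0054,0.15,0.5]]'; python3 cyl.py 97; python3 go.py 609 -133.6 239.5 90
```

```text
t: 12.38
tcp_pos: [607.9, -134.3, 245.9]
ee_rot: [[-1.0, -0.001, -0.004], [-0.001, 1.0, 0.001], [0.004, 0.001, -1.0]]
contact_force: [-1.1, 0.3, -1.1]
finger_gap: 58.0
grasp_force: 64.6
side cyl [ 611.8 -133.4] 210 1.82 44.0
top cyl [ 606.5 -134.9] 40 0.41 33.5
t 12.47 tcp [ 608.5 -134.6  247.1] row [ 0.0001 -0.0004  0.0002] [-0.001   0.002   0.0153] mm [-0.5  1.   7.6] gap 58.5 F [-0.4  0.  -1.5] q [-0.29  0.52  1.59 -0.    1.03 -1.86]
```

```bash
python3 -m inch '[[0,0,0,-0.001,0.001,0.004,0.5],[0,0,0,-0.001,0.001,0.008,0.5],[0,0,0,-0.001,0.001,0.012,0.5],[0,0,0,-0.001,0.001,0.014,0.5],[0,0,0,-0.001,0.001,0.014,0.5]]'|grep -E "pos|force"; python3 -m inch '[[0,0,0,0,0,0.001,0.5],[0,0,0,0,0,0.002,0.5],[0,0,0,0,0,0.003,0.5],[0,0,0,0,0,0.003,0.5]]'|grep -E "pos|force"; python3 go.py 609 -133.6 239.5 90
```

```text
tcp_pos: [609.0, -134.4, 240.7]
contact_force: [-0.1, -0.2, -1.8]
grasp_force: 64.7
tcp_pos: [609.2, -134.5, 239.7]
contact_force: [-0.9, 0.6, 3.3]
grasp_force: 65.0
t 13.6 tcp [ 609.2 -134.5  239.7] row [-0.0001  0.0002  0.0001] [0.0003 0.0017 0.0005] mm [0.2 0.9 0.2] gap 58.2 F [-0.9  0.6  3.3] q [-0.28  0.53  1.6  -0.    1.01 -1.86]
```

```bash
python3 -m inch '[[0,0,0,0,0,0.001,0.5],[0,0,0,0,0,0.001,0.9],[0,0,0,0,0,0.001,0.9],[0,0,0,0,0,-0.02,0.95],[0,0,0,0,0,-0.08,0.95]]'|grep -E "pos|force|gap"; python3 -m inch '[[0,0,0,0,0,-0.1,0.8],[0,0,0,0,0,-0.2,0.8],[0,0,0,0.1,0.1,-0.22,0.8],[0,0,0,0.2,0.2,-0.22,0.8],[0,0,0,0.28,0.3,-0.22,0.8]]' |grep -E "pos|force"
python3 - <<'E'
from m import *
from rig import r
for n in('top','side'):
    i,W=grab(r,n);cv2.imwrite(f'pics/h_{n}.png',i)
    m=(abs(W[...,0]-610)<75)&(abs(W[...,1]+135)<75);D=np.where(m[...,None],W,np.nan)
    for k,a in dict(dish=(38,50,50,58),pot=(60,72,36,44),cup=(82,96,22,30)).items():print(n,k,circ(D,320,240,240,*a))
    m=(abs(W[...,0]-430)<40)&(abs(W[...,1]-235)<40);D=np.where(m[...,None],W,np.nan)
    print(n,'knob',circ(D,320,240,240,38,52,0,12))
E
python3 go.py 429.8 235 320 90
```

```text
tcp_pos: [608.4, -134.2, 278.3]
contact_force: [0.1, -0.8, -0.4]
finger_gap: 81.1
grasp_force: 0.0
tcp_pos: [479.4, 2.3, 390.1]
contact_force: [0.7, 1.7, -0.7]
grasp_force: 0.0
top dish (array([ 608.6, -135.8]), np.float64(42.3), 494, array([30.1, 57.9]))
top pot (array([ 607.4, -134.1]), np.float64(65.0), 380, array([23.1, 43.5]))
top cup (array([ 607.7, -135.2]), np.float64(87.6), 240, array([21.9, 29.6]))
top knob (array([427. , 234.6]), np.float64(44.6), 82, array([ 1.9, 11.7]))
side dish (array([ 613.3, -138.4]), np.float64(43.6), 414, array([33.6, 61.8]))
side pot (array([ 612.4, -134.6]), np.float64(66.1), 368, array([21.9, 45.2]))
side cup (array([ 612.8, -133.7]), np.float64(89.0), 236, array([21.3, 30.3]))
side knob (array([431.6, 235.7]), np.float64(46.7), 129, array([ 2.4, 12. ]))
t 14.95 tcp [475.8   4.7 389.4] row [ 0.0007 -0.0014  0.0012] [0.0896 0.4605 0.1403] mm [ 44.8 230.3  70.2] gap 68.4 F [ 0.4  0.  -0.6] q [-0.08  0.18  1.72  0.    1.24 -1.65]
```

Cup seated: its rim is 22.6 mm above the pot's rim and it is centred within about 1 mm. Now the lid.

```bash
python3 -m inch '[[0,0,0,0.09,0.46,0,0.55],[0,0,0,0.09,0.46,0.1,0.55],[0,0,0,0.09,0.46,0.14,0.55],[0,0,0,0.09,0.46,0.14,0.55],[0,0,0,0.09,0.46,0.14,0.55]]' |grep force
python3 - <<'E'
from m import *
from rig import r
i,W=grab(r,'wrist')
m=(abs(W[...,0]-430)<30)&(abs(W[...,1]-235)<30);D=np.where(m[...,None],W,np.nan)
print('knob',circ(D,320,240,240,38,52,0,12));print('flange',circ(D,320,240,240,11,21,12,30))
v,u=np.nonzero(m&(abs(W[...,2]-16)<4));print('bgr',np.median(i[v,u],0),u.mean(),v.mean())
E
python3 go.py 429.5 235 194 90
```

```text
contact_force: [0.2, -0.2, 0.6]
grasp_force: 0.0
knob (array([428.2, 235.6]), np.float64(46.2), 1033, array([ 2.1, 11.7]))
flange (array([428.7, 235.8]), np.float64(16.4), 3905, array([13. , 29.4]))
bgr [ 47. 109. 130.] 316.802053915276 223.26367137355584
t 15.62 tcp [435.7 232.8 318.7] row [-0.0003 -0.0004  0.0013] [0.0121 0.0047 0.2493] mm [  6.    2.4 124.7] gap 47.0 F [-0.4 -1.  -0.5] q [ 0.41  0.28  1.79 -0.    1.07 -1.17]
```

```bash
python3 -m inch '[[0,0,0,0.013,0.005,0.06,0.55],[0,0,0,0.013,0.005,0.15,0.55],[0,0,0,0.013,0.005,0.22,0.55],[0,0,0,0.013,0.005,0.249,0.55],[0,0,0,0.013,0.005,0.249,0.55]]' |grep force; python3 go.py 429.2 235.3 194 90
python3 -m inch '[[0,0,0,0,0,0,0.2],[0,0,0,0,0,0,0.2],[0,0,0,0,0,0,0.2],[0,0,0,0,0,0,0.2],[0,0,0,0,0,0,0.2]]' 30;python3 go.py 429.2 235.3 194 90
```

```text
contact_force: [0.1, 0.4, 0.1]
grasp_force: 0.0
t 16.25 tcp [430.1 233.1 194.6] row [-0.0001 -0.0002 -0.0004] [0.0018 0.0044 0.0012] mm [0.9 2.2 0.6] gap 46.8 F [0.1 0.4 0.1] q [ 0.41  0.46  1.94 -0.    0.75 -1.16]
t: 16.88
tcp_pos: [430.2, 234.1, 196.1]
ee_rot: [[-1.0, -0.001, 0.003], [-0.001, 1.0, 0.001], [-0.003, 0.001, -1.0]]
contact_force: [1.1, -1.7, 6.5]
finger_gap: 23.0
grasp_force: 29.8
t 16.88 tcp [430.2 234.1 196.1] row [0.0003 0.0011 0.0003] [0.0021 0.0024 0.0041] mm [1.  1.2 2.1] gap 23.0 F [ 1.1 -1.7  6.5] q [ 0.41  0.45  1.94 -0.    0.75 -1.16]
```

```bash
python3 -m inch '[[0,0,0,0,0,-0.03,0.15],[0,0,0,0,0,-0.1,0.15],[0,0,0,0,0,-0.18,0.15],[0,0,0,-0.02,-0.04,-0.22,0.15],[0,0,0,-0.05,-0.11,-0.22,0.15]]' 40|grep -E "gap|force"; python3 -m inch '[[0,0,0,-0.04,-0.09,0,0.15],[0,0,0,-0.08,-0.18,0,0.15],[0,0,0,-0.12,-0.26,0,0.15],[0,0,0,-0.16,-0.34,0,0.15],[0,0,0,-0.2,-0.42,0,0.15]]'|grep -E "gap|force"; python3 -m inch '[[0,0,0,-0.05,-0.1,0,0.15],[0,0,0,-0.08,-0.16,0,0.15],[0,0,0,-0.1114,-0.209,0,0.15],[0,0,0,-0.1114,-0.209,0,0.15],[0,0,0,-0.1114,-0.209,0,0.15]]'
cat > lid.py <<'E'
from m import *
from rig import r
import sys
zf=float(sys.argv[1])  # flange top height
for n in('side','top'):
    i,W=grab(r,n);cv2.imwrite(f'pics/{sys.argv[2]}_{n}.png',i)
    H=cv2.cvtColor(i,cv2.COLOR_BGR2HSV);y=(abs(H[...,0].astype(int)-26)<7)&(H[...,1]>110)
    m=y&(abs(W[...,0]-610)<75)&(abs(W[...,1]+135)<75)
    S=W[m&(abs(W[...,2]-zf+2)<7)]
    # rim points seen from outside: flange disc radius 30, knob hides the middle
    g=lambda c:np.maximum(np.hypot(*(S[:,:2]-c).T)-30,0)
    print(n,len(S),'box',S.min(0).round(1),S.max(0).round(1))
    b=S[:,:2];best=cv2.minEnclosingCircle(b.astype(np.float32));print('enc',np.round(best[0],1),round(best[1],1))
    print('plane',np.linalg.lstsq(np.c_[b-b.mean(0),np.ones(len(S))],S[:,2],rcond=None)[0].round(3))
E
python3 lid.py 126 k; python3 go.py 609.7 -134.6 273 90;python3 -c "
import cv2
a=cv2.imread('pics/k_side.png')[130:290,240:420];b=cv2.imread('pics/k_top.png')[160:320,270:450]
cv2.imwrite('pics/k.png',cv2.resize(cv2.hconcat([a,b]),(800,356),interpolation=cv2.INTER_CUBIC))"
```

```text
contact_force: [0.5, 0.2, -0.9]
finger_gap: 22.7
grasp_force: 39.3
contact_force: [0.6, -0.0, -1.1]
finger_gap: 22.6
grasp_force: 39.3
t: 18.75
tcp_pos: [609.5, -135.0, 304.5]
ee_rot: [[-1.0, -0.0, -0.001], [-0.0, 1.0, 0.001], [0.001, 0.001, -1.0]]
contact_force: [0.4, 0.1, -1.1]
finger_gap: 22.9
grasp_force: 39.3
side 231 box [ 581.1 -159.   120.4] [ 637.6 -103.2  128.5]
enc [ 610.7 -132.2] 30.5
plane [4.00000e-03 1.00000e-03 1.25202e+02]
top 141 box [ 576.4 -155.3  118.4] [ 606.3 -105.   129.8]
enc [ 595.2 -130.3] 25.9
plane [3.10000e-02 3.00000e-03 1.23536e+02]
t 18.85 tcp [ 609.4 -134.5  304.6] row [ 0.0002 -0.0004  0.0004] [-0.0007 -0.0003  0.0632] mm [-0.3 -0.1 31.6] gap 22.6 F [-0.5 -0.1 -1.6] q [-0.28  0.46  1.53  0.    1.15 -1.86]
```

View pics/k.png

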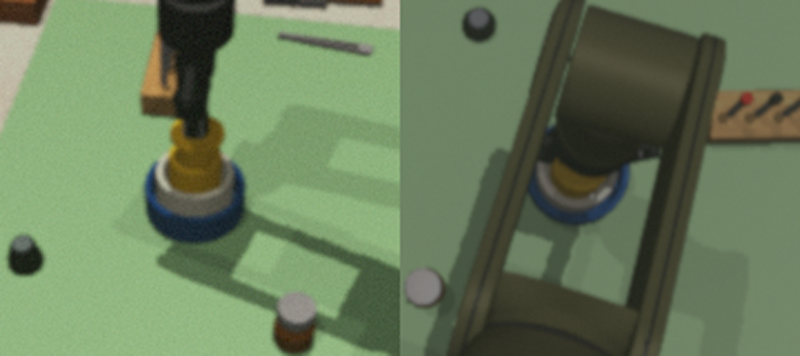

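The crop shows the lid level above the cup (lid at (197,133), cup rim (195,155) in the crop), about 1 mm short in x. I lower it onto the cup.

```bash
python3 -m inch '[[0,0,0,-0.0024,-0.0008,0.008,0.15],[0,0,0,-0.0024,-0.0008,0.025,0.15],[0,0,0,-0.0024,-0.0008,0.04,0.15],[0,0,0,-0.0024,-0.0008,0.05,0.15],[0,0,0,-0.0024,-0.0008,0.05,0.15]]'|grep -E "pos|force"; python3 lid.py 100 l;  python3 -m inch '[[0,0,0,0,0,0.003,0.15],[0,0,0,0,0,0.006,0.15],[0,0,0,0,0,0.008,0.15],[0,0,0,0,0,0.01,0.15],[0,0,0,0,0,0.01,0.15]]'|grep -E "pos|force"
```

```text
tcp_pos: [611.2, -135.9, 278.9]
contact_force: [0.5, 0.1, -0.0]
grasp_force: 39.3
side 236 box [ 582.8 -160.9   91. ] [ 639.3 -104.2  104.1]
enc [ 611.4 -132.9] 29.9
plane [-5.0000e-03 -4.1000e-02  9.9047e+01]
top 128 box [ 577.7 -155.1   93.2] [ 607.7 -106.5  104.2]
enc [ 597.2 -130.8] 25.7
plane [8.0000e-03 4.0000e-03 9.8442e+01]
tcp_pos: [611.3, -136.0, 274.6]
contact_force: [0.2, -0.1, 0.3]
grasp_force: 39.3
```

```bash
python3 -m inch '[[0,0,0,0,0,0.001,0.15],[0,0,0,0,0,0.002,0.15],[0,0,0,0,0,0.003,0.15],[0,0,0,0,0,0.003,0.15]]'|grep -E "pos|force"; python3 lid.py 95 n
```

```text
tcp_pos: [611.5, -136.1, 274.2]
contact_force: [-1.8, 0.8, 4.8]
grasp_force: 40.0
side 250 box [ 583.1 -160.7   86. ] [ 640.2 -103.5   98.6]
enc [ 611.6 -133.4] 30.0
plane [ 2.0000e-03 -5.1000e-02  9.4161e+01]
top 132 box [ 578.  -156.    86.2] [ 608.8 -106.7   98.8]
enc [ 597.  -131.3] 25.5
plane [ 6.6000e-02 -5.1000e-02  9.2848e+01]
```

```bash
python3 -m inch '[[0,0,0,0,0,0,0.5],[0,0,0,0,0,0,0.5],[0,0,0,0,0,0,0.5],[0,0,0,0,0,-0.02,0.5],[0,0,0,0,0,-0.08,0.5]]'|grep -E "pos|force|gap"; python3 -m inch '[[0,0,0,0,0,-0.1,0.5],[0,0,0,0,0,-0.15,0.5],[0,0,0,0.1,0.1,-0.16,0.5],[0,0,0,0.2,0.2,-0.16,0.5],[0,0,0,0.28,0.3,-0.16,0.5]]' |grep -E "pos|force"; python3 -m inch '[[0,0,0,0,0.1,0,0.5],[0,0,0,0,0.1,0,0.5],[0,0,0,0,0.1,0,0.5],[0,0,0,0,0.1,0,0.5]]' |grep -E "pos|force"
python3 - <<'E'
from m import *
from rig import r
for n in('top','side'):
    i,W=grab(r,n);cv2.imwrite(f'pics/z_{n}.png',i)
    m=(abs(W[...,0]-610)<75)&(abs(W[...,1]+135)<75);D=np.where(m[...,None],W,np.nan)
    for k,a in dict(dish=(38,50,50,58),pot=(60,72,36,44),flange=(88,100,12,30),knob=(116,132,0,12)).items():print(n,k,circ(D,320,240,240,*a))
    S=D[(abs(D[...,2]-93.5)<4)];S=S[:,:];print('plane',np.linalg.lstsq(np.c_[S[:,:2]-S[:,:2].mean(0),np.ones(len(S))],S[:,2],rcond=None)[0].round(3))
a=cv2.imread('pics/z_side.png')
cv2.imwrite('pics/z.png',cv2.resize(a,(800,600)))
E
```

```text
tcp_pos: [610.7, -135.8, 312.2]
contact_force: [0.2, -0.1, 0.7]
finger_gap: 43.2
grasp_force: 0.0
tcp_pos: [481.4, 1.1, 394.0]
contact_force: [0.7, 0.6, -0.4]
grasp_force: 0.0
tcp_pos: [483.4, 49.2, 393.3]
contact_force: [0.4, 0.4, -0.6]
grasp_force: 0.0
top dish (array([ 609. , -135.8]), np.float64(42.2), 480, array([34.7, 58.1]))
top pot (array([ 608.5, -134.8]), np.float64(65.3), 353, array([30.1, 44.3]))
top flange (array([ 608.3, -135.9]), np.float64(93.0), 408, array([13. , 29.7]))
top knob (array([ 607.1, -135.1]), np.float64(122.8), 85, array([ 2.4, 11.7]))
plane [ 1.0000e-03 -1.0000e-03  9.3135e+01]
side dish (array([ 613.6, -138.3]), np.float64(43.2), 401, array([43.5, 61.6]))
side pot (array([ 613.2, -137.7]), np.float64(66.3), 307, array([30.1, 47.8]))
side flange (array([ 613.1, -135.5]), np.float64(94.8), 292, array([11.3, 31.2]))
side knob (array([ 613.4, -135.5]), np.float64(123.9), 72, array([ 2.4, 12.1]))
plane [ 1.5000e-02 -1.1000e-02  9.4665e+01]
```

View pics/z.png

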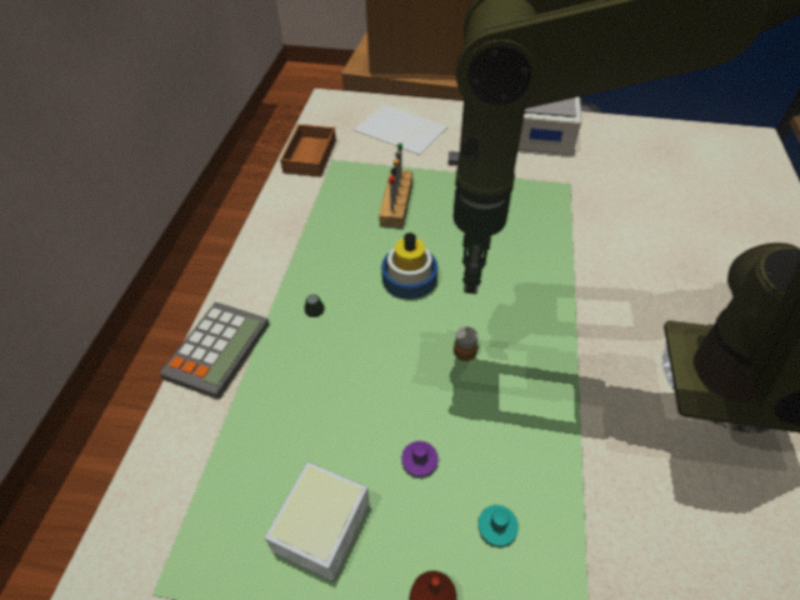

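The view shows the complete nest at (410,265): the yellow lid's knob is at (410,241), level and centred. The jar (466,343) and the other bystanders stand where they were, and the robot touches nothing.

```bash
python3 -c "
from rig import r
print(r.sign_off())"
```

```text
the job is handed in; nothing more can be done
None
```

The nest is done and handed in: the pot is in the dish, the cup in the pot and the lid on the cup, all level and centred to about 2 mm by the cameras and with no other item visibly moved; the sign-off gave no verdict.

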